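# Hold the carousel's index plunger out

## Task

Take the clear guard of the white tube-carousel unit by its orange grip, swing it up and bring it gently back onto its stop; let go of it there. Then pull the red index plunger knob straight up as far as it goes, so that its pin is clear of the hole in the carousel, and keep holding it there: the program finishes while the gripper still holds the knob fully up. Leave the other things on the bench and on the unit where they stand.

Things in the scene. Friction and masses are not known exactly. Their poses are not given: they have to be found in the camera images.
- carousel_unit: White tube-carousel unit, fixed. Origin at bench level under the centre of its open well; x points from the well's front wall (blue stripe, robot's side) to the hinge, y to the side shelf (90 high, y 110 to 210), z up. Well walls 144 (x) by 220 (y) outside, 10 thick, 118 high; the blue carousel in it is up to 65 high. Behind: housing 105 high, two dark stop posts 170 high behind the hinge.
- guard (a joint): Angle of the guard (rad), a clear flat panel with a blue rim, 142 deep, 214 wide, 6 thick, over the well. 0 = closed, level; grows as its front edge swings up and over; 1.7 = leaning back on its stop, just past upright. Starts shut or up to 0.45 ajar. Stiff hinge: it stays where it is left (2 to 4 N at the grip moves it).
- guard_grip (a point): Centre of the guard's orange grip: disc of 24 diameter, 18 wide along the hinge axis (pinch it across this width, along the unit's y), on a 14 wide stem, 30 in front of the guard's front edge, 172 from the hinge axis. 124 above the bench at guard 0, free space below and beside it. The disc may turn between the fingers as the guard swings.
- guard_hinge (a point): Midpoint of the guard's hinge axis, which runs along the unit's y; 124 above the bench, at unit x = +72, y = 0. The grip goes round it in an upright circle of radius 172.
- plunger (a joint): Lift of the index plunger (m): 0 = pin seated in the carousel's hole, 0.016 = fully up against its inner stop; the pin leaves the hole at 0.008. A spring pulls it down with about 5 N when seated and 10 N fully up, so it drops back when let go.
- knob_grip (a point): Point to grip on the axis of the plunger's red knob, a plain upright cylinder of 24 diameter, 34 high, in the well under the guard at unit x = -20, y = -20. When seated this point is 102 above the bench, 12 below the knob's top; it rises with it. 60 is free either side along the unit's y; beneath the knob (underside at 80) are a 20 diameter bush (top at 78) and a 24 wide metal arm (top at 74).
- bead_jar: Amber jar with blue cap, 42 diameter, 55 high, on the unit's side shelf; origin at the centre of its underside. Leave alone.
- round_rack: Round pale rack with tube caps, 68 diameter, 28 high, on the unit's side shelf; origin at the centre of its underside. Leave alone.
- tube_rack: White rack of orange-capped tubes, 70 by 160, 97 high, on the bench; origin at the centre of its underside. Leave alone.
- reagent_bottle: White bottle with blue cap, 64 diameter, 130 high, on the bench; origin at the centre of its underside. Leave alone.
- beaker: Glass beaker, 72 diameter, 85 high, on the bench; origin at the centre of its underside. Leave alone.
- lab_timer: Grey lab timer lying flat, 60 by 75, 22 high; origin at the centre of its underside. Leave alone.
- computer_mouse: Black wireless computer mouse, 100 by 60, 32 high, on the bench; origin at the centre of its underside. Leave alone.

How it is judged (in metres and radians):
On the way, in this order (a step that is already met when the one before it is completed fails the run):
1. the guard is back on its stop, and still (value of joint guard above 1.6 rad and velocity of joint guard below 0.1 rad/s), for 0.2 s.
2. with the guard open, the gripper has the plunger fully up (value of joint guard above 1.6 rad and value of joint plunger above 0.0135 m and contact force between the fingers and plunger above 3 N), for 0.3 s.
At the end, for the whole second after the job is handed in: The guard leans open within 0.1 rad of its stop (joint above 1.6); the plunger is within 2.5 mm of fully up (joint above 0.0135 m) and the fingers press on the knob with more than 3 N, through the last second; every other thing is upright within 30 mm of where it started (all of step 2 and distance of each of bead_jar, round_rack, tube_rack, reagent_bottle, beaker, lab_timer, computer_mouse from where it was at the start of the episode below 0.03 m and angle between each of bead_jar, round_rack, tube_rack, reagent_bottle, beaker, lab_timer, computer_mouse's own z axis and vertical below 0.3 rad); the arm keeps its last pose, push and grip.
It fails at once if the guard is banged onto its stop (faster than 1.2 rad/s in its last 0.15 rad) (value of joint guard above 1.55 rad and velocity of joint guard above 1.2 rad/s).
It fails at once if another thing is knocked over or shoved away (distance of any of bead_jar, round_rack, tube_rack, reagent_bottle, beaker, lab_timer, computer_mouse from where it was at the start of the episode above 0.05 m or angle between any of bead_jar, round_rack, tube_rack, reagent_bottle, beaker, lab_timer, computer_mouse's own z axis and vertical above 0.5 rad).
It also fails if it takes over 51 s, if anything falls off the work surface, if the arm or the gripper's body presses on something with over 40 N, if the wrist force passes 120 N, or if a joint passes its speed limit or range.

## Robot

A 7-joint arm with a two-finger parallel gripper is mounted at the origin on the work surface. World frame = base frame: x ahead of the robot, y to its left, z up, the work surface at z = 0. Lengths are in mm, angles in degrees, forces in N, time in s.
With the tool pointing down it reaches from about 400 to 900 mm from the base axis. Payload 5.5 kg.
Tool frame: the origin (TCP) lies between the finger pads; the fingertips stand 11 mm ahead of it and the grasp point (between the pads) lies 8 mm behind it; z points along the fingers, y is the line along which they close (so a half turn about z gives the same grasp; the last joint's range is limited). The gripper opens to 85 mm and grips with 20 to 120 N. Pads are 22 mm wide; open, the fingers measure 114 mm over their backs; the gripper's body (76 mm by 85 mm) begins 54 mm behind the grasp point. The pads swing forward as they close: fully open they stand 13 mm farther back than shut.
Start: joints at [-57.227, 28.699, -24.465, 88.831, 12.651, 65.22, -12.049], TCP at [197.507, 619.267, 218.91] pointing down, gripper open.
Joint ranges: [-164.97, 164.97], [-17.58, 116.51], [-87.97, 89.64], [11.32, 138.91], [-80.73, 260.73], [10.89, 115.49], [-147.41, 147.41]. Speed limits (degrees/s): [147.25, 147.25, 180, 180, 180, 180, 180].

## Interface

Orientations are given as [roll, pitch, yaw] about the fixed x, y, z axes, in that order (R = Rz(yaw) Ry(pitch) Rx(roll)).
In Python, from rig import ctrl, eyes, job gives the robot as it stands.
- The arm moves only by the tool jog_arm, called after "Emit:" as name(argument=value, ...), one argument or row to a line, values as JSON. Schema: {"type":"object","properties":{"plan":{"type":"array","items":{"type":"object","properties":{"aperture":{"type":"number"},"xyz":{"type":"array","items":{"type":"number"},"minItems":3,"maxItems":3},"r":{"type":"array","items":{"type":"number"},"minItems":3,"maxItems":3}},"additionalProperties":false,"required":["aperture"]},"minItems":1,"maxItems":12},"only":{"type":"string"},"quiet":{"type":"boolean"},"lines":{"type":"string"}},"required":["plan"],"additionalProperties":false}. plan is a list of rows, 1 to 12 of them, each an object with the fields aperture (the finger opening in mm), xyz (a list: dx, dy, dz in mm), r (a list: a rotation vector rx, ry, rz in degrees); a field left out counts as zero (the opening has to be given); each row shifts and turns the commanded pose from where the row before left it, along the tool's axes as they then stand; what a row does not reach is not made up. A row lasts 1/10 s, in which the tool goes at most 50 mm and 8.59 degrees, less where a joint would pass 70% of its speed; a pose out of reach is approached as far as the arm can. The fingers move at their own pace and stop on an object; the grip force is fixed at half the most. Time passes only in rows, so rows that do not move let the fingers close. The tool returns the time, the measured TCP pose, the force, the opening and the grip force at its end. only (a regular expression) keeps the lines of the reply that match it, lines (a string "A,B") keeps lines A to B, and quiet returns only ok. Input that does not fit is refused with a message, and nothing moves.
- ctrl.get_state(): the state, without advancing time (a new reading comes with each control period).
- eyes.grab_frame(name): name is "scene" or "top" or "wrist"; returns a dict with "img" (400x640x3 uint8, blue, green, red), "mtx" (3x3 intrinsics, pixels), "xyz" and "attitude" of the camera in the world. Camera axes: x right, y up, looking along -z (the intrinsics and any distortion apply to the point x, -y, -z); pixel columns grow to the right and rows downward; lengths in mm; the calibration is good to about 2 mm. A picture is of the moment at which its call begins. There is no depth.
- job.finish_job(): hands the job in; it is judged then, once.
The state is a dict: "t": time; "qpos": joint angles; "dq": joint speeds; "tau": joint torques, N m; "eef_pos": TCP position; "eef_rot": TCP orientation; "contact_force": force on the tool from outside, world axes, zero at the start; "moment": the same for the moment, N m; "finger_gap": finger opening in mm; "grasp_force": force on a finger pad.
Only numpy, scipy, OpenCV 4.12 (cv2) and the standard library are available. Lean on these libraries where they do the work, as an engineer would, in place of code of your own. Each camera call takes 0.05 s, during which the arm holds its last target. There are 200 camera calls.

## Working session

There is one attempt and no reset: what is moved stays moved. The work goes in short steps, Python scripts to look and compute and a tool call to move; the robot and the scene stay as the last step left them, time stands still between calls to the robot, and variables do not carry over. Pictures are saved under pics/ and viewed, at most 10 in all, crops included, and the job is handed in when it is done.

```bash
ls; mkdir -p pics
```

Run:
```python
from rig import ctrl,eyes
import cv2,numpy as np
for n in("scene","top"):
    f=eyes.grab_frame(n); cv2.imwrite(f"pics/{n}0.png",f["img"]); print(n,f["mtx"],f["xyz"],f["attitude"],[k for k in f])
    np.savez(f"pics/{n}0.npz",**{k:np.array(v) for k,v in f.items() })
print(ctrl.get_state())
```

```text
pics
scene [[415.46752342   0.         326.95386324]
 [  0.         415.46752342 200.95591562]
 [  0.           0.           1.        ]] [1.22832823e+03 1.05974841e+00 1.07737842e+03] [35.49051437 -0.23745526 88.67809082] ['img', 'mtx', 'xyz', 'attitude']
top [[476.17957297   0.         311.06741698]
 [  0.         476.17957297 192.05962043]
 [  0.           0.           1.        ]] [ 335.18703527   11.36370064 1649.69659206] [ 7.02999179e+00  4.20972841e-02 -8.83099319e+01] ['img', 'mtx', 'xyz', 'attitude']
{'t': 0.1, 'qpos': array([-57.2273574 ,  28.75029362, -24.45408841,  88.88571561,
        12.65050409,  65.21798295, -12.04866115]), 'dq': array([ 0.08021634, -0.20187247, -0.15729527, -0.14621084,  0.02890158,
       -0.09703237, -0.0251052 ]), 'tau': array([-1.20101619e-02, -5.70810843e+01, -5.83888650e+00, -2.81745422e+01,
        1.04369188e-02,  5.63316018e-03,  4.78412275e-06]), 'eef_pos': array([197.37697327, 618.63453603, 217.94074721]), 'eef_rot': array([-1.79899234e+02, -4.63235126e-03,  1.62310719e+02]), 'contact_force': array([-0.97209377, -0.19981257, -0.72302502]), 'moment': array([ 0.02241246,  0.00524948, -0.01770346]), 'grasp_force': 0.0, 'finger_gap': 85.33174916278273}
```

View pics/scene0.png

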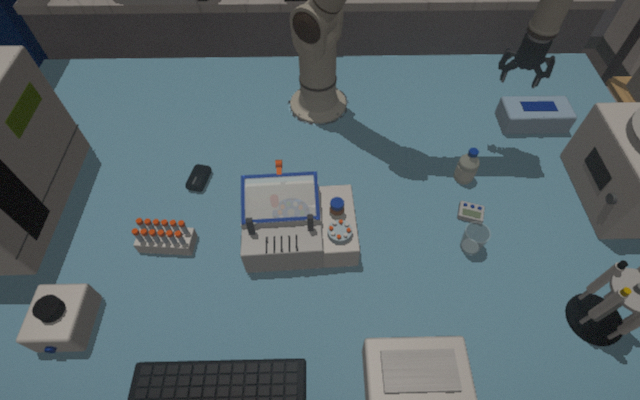

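View pics/top0.png

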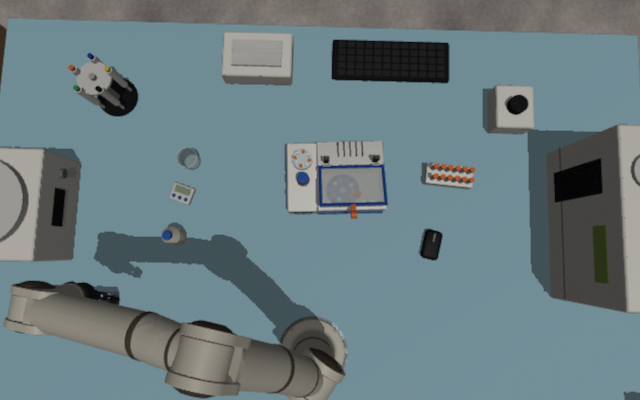

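The scene view shows the unit at about (285,225), its orange grip at (279,167) and the guard's blue rim from (243,176) to (320,220). In the top view the grip is at (354,211), the rim spans x 318–386, and the stop posts are at (326,160) and (376,159). The arm is clear of the unit. Next I'll triangulate.

Create h.py:
```python
import cv2,numpy as np
from scipy.spatial.transform import Rotation as R
def ray(f,p):
    d=np.linalg.inv(f["mtx"])@[p[0],p[1],1]; d=d*[1,-1,-1]
    return np.array(f["xyz"]),R.from_euler('xyz',f["attitude"],degrees=True).apply(d)
def plane(f,p,z):
    o,d=ray(f,p); return o+d*(z-o[2])/d[2]
def tri(*fps):
    A=np.zeros((3,3));b=np.zeros(3);L=[ray(*x) for x in fps]
    for o,d in L:
        d=d/np.linalg.norm(d);P=np.eye(3)-np.outer(d,d);A+=P;b+=P@o
    x=np.linalg.solve(A,b)
    return x,max(np.linalg.norm(np.cross(x-o,d/np.linalg.norm(d))) for o,d in L)
def proj(f,P):
    c=R.from_euler('xyz',f["attitude"],degrees=True).inv().apply(np.array(P)-f["xyz"])*[1,-1,-1]
    q=f["mtx"]@c; return q[:2]/q[2]
def mask(f,lo,hi):
    return cv2.inRange(cv2.cvtColor(f["img"],cv2.COLOR_BGR2HSV),lo,hi)
def blobs(m,amin=8):
    n,l,s,c=cv2.connectedComponentsWithStats(m)
    return [(c[i].round(2),s[i]) for i in range(1,n) if s[i][4]>=amin]
def load(n): return dict(np.load(f"pics/{n}.npz"))
```

Run:
```python
from h import *
S,T=load("scene0"),load("top0")
out=[]
for f,(x,y),n in((S,(230,150),'S'),(T,(280,130),'T')):
    w,h=(140,130) if n=='S' else (115,95)
    m=mask(f,(3,140,100),(18,255,255)); k=np.zeros_like(m);k[y:y+h,x:x+w]=255
    print(n,'orange',blobs(m&k))
    b=mask(f,(105,130,40),(130,255,255))&k; 
    for c,s in blobs(b,20): print(n,'blue',c,s)
    cs,_=cv2.findContours(b,cv2.RETR_EXTERNAL,cv2.CHAIN_APPROX_NONE);c=max(cs,key=cv2.contourArea)
    print(cv2.approxPolyDP(cv2.convexHull(c),3,True)[:,0].tolist())
    d=mask(f,(0,0,0),(180,120,75))&k; print(n,'dark',blobs(d,12))
    out.append(cv2.resize(f["img"][y:y+h,x:x+w],(560,300) if 0 else None,fx=0,fy=0) if 0 else cv2.resize(f["img"][y:y+h,x:x+w],(400,400*h//w)))
H=max(o.shape[0] for o in out)
cv2.imwrite("pics/crop0.png",np.hstack([cv2.copyMakeBorder(o,0,H-o.shape[0],0,0,0) for o in out]))
```

```text
S orange [(array([278.48, 166.48]), array([276, 161,   6,  13,  60], dtype=int32)), (array([330.78, 227.67]), array([330, 226,   3,   4,   9], dtype=int32)), (array([348.11, 229.67]), array([347, 228,   3,   4,   9], dtype=int32))]
S blue [309.22 187.21] [282 172  37  47 161]
S blue [248.54 190.99] [241 174  35  50 160]
S blue [336.64 202.77] [331 198  12  11 103]
S blue [279.5  219.28] [253 217  54   5 103]
[[341, 199], [341, 207], [331, 205], [333, 199]]
S dark [(array([337.38, 210.5 ]), array([331, 207,  13,   8,  40], dtype=int32)), (array([309.99, 222.95]), array([307, 215,   7,  17,  86], dtype=int32)), (array([250.06, 226.46]), array([246, 219,   9,  16, 106], dtype=int32)), (array([289. , 243.5]), array([289, 237,   1,  14,  14], dtype=int32))]
T orange [(array([353.58, 211.45]), array([351, 204,   6,  14,  65], dtype=int32))]
T blue [351.96 186.56] [318 165  69  41 417]
T blue [302.34 177.67] [297 172  12  12 103]
T blue [370.67 211.89] [358 211  24   2  27]
T blue [333.61 212.53] [318 212  32   2  36]
[[383, 165], [386, 204], [320, 205], [318, 166]]
T dark [(array([325.61, 159.36]), array([323, 156,   6,   7,  33], dtype=int32)), (array([375.03, 158.36]), array([372, 156,   7,   6,  36], dtype=int32))]
```

View pics/crop0.png

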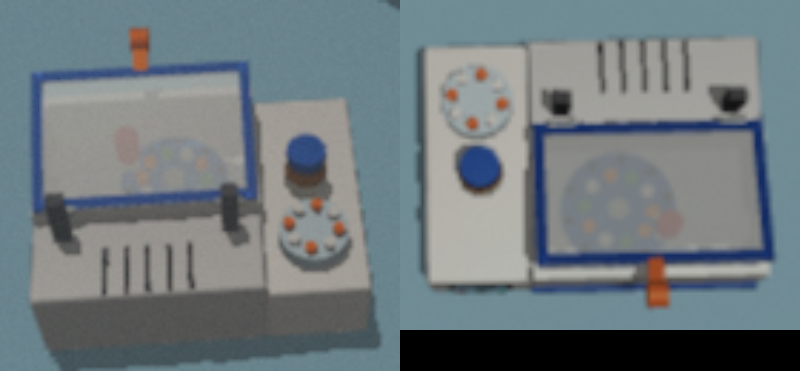

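Crop: the guard is ajar, its rim corners are clear in both views, the red knob shows under the panel at about scene (275,200) and top (357,193), and nothing is near the grip. Triangulating these.

Run:
```python
from h import *
S,T=load("scene0"),load("top0")
P={}
for n,s,t in(("grip",(278.48,166.48),(353.58,211.45)),("F-",(241.2,175.6),(387.2,204.8)),("F+",(316.8,172.7),(320.2,205.3)),("B-",(242.3,221.8),(383.8,165)),("B+",(320,219.3),(318.5,165.6)),
 ("knob",(230+127/2.857,150+146/2.857),(280+269/3.478,130+222/3.478))):
    P[n],e=tri((S,s),(T,t)); print(n,P[n].round(1),round(e,1))
mid=(P["B-"]+P["B+"])/2; d=P["B+"]-P["B-"]; yaw=np.degrees(np.arctan2(-d[0],d[1])); d2=P["F+"]-P["F-"]
print("hingemid",mid,"yaw B,F",yaw,np.degrees(np.arctan2(-d2[0],d2[1])),np.linalg.norm(d))
# dark post tops and front-wall top edge in top view; shelf edges
m=mask(T,(0,0,150),(180,60,255));k=np.zeros_like(m);k[130:225,280:395]=255
c=max(cv2.findContours(m&k,cv2.RETR_EXTERNAL,cv2.CHAIN_APPROX_NONE)[0],key=cv2.contourArea)
print(cv2.approxPolyDP(cv2.convexHull(c),2,True)[:,0].tolist())
for z,p in((170,(325.6,158.5)),(170,(375,157.5)),(90,(286.5,211)),(90,(286.5,143))):print(z,plane(T,p,z).round(1))
g=P["grip"]-mid; print("angle",np.degrees(np.arctan2(g[2],np.hypot(*g[:2]))),np.linalg.norm(g))
```

```text
grip [ 460.4 -115.7  172.6] 0.4
F- [ 485.  -220.7  164.4] 0.9
F+ [477.5  -9.3 163.1] 2.7
B- [ 617.4 -212.3  129.7] 2.5
B+ [610.4  -1.6 124.8] 1.9
knob [ 525.3 -132.6   94.7] 1.5
hingemid [ 613.90905207 -106.9598371   127.26093256] yaw B,F 1.8948795218813002 2.0310354018736123 210.81887040394085
[[288, 143], [315, 144], [315, 210], [288, 208]]
170 [625.6 -24.9 170. ]
170 [ 633.4 -180.8  170. ]
90 [462.4  97.   90. ]
90 [690.2 105.1  90. ]
angle 16.417976457977577 160.32996260479996
```

The hinge is near (616,−109,124), yaw is about 2°, and the guard is about 0.29 rad ajar. That puts the grip near (451,−115,174) and the knob near (525,−132). Moving now, first out to a waypoint.

Create t.py:
```python
# python3 t.py x y z [yaw]: remaining tool-frame shift to a TCP target (does not move)
import sys
from h import *
from rig import ctrl
s=ctrl.get_state(); v=list(map(float,sys.argv[1:])); r=R.from_euler('xyz',s["eef_rot"],degrees=True)
print("t",s["t"],"pos",s["eef_pos"].round(1),"rot",s["eef_rot"].round(1),"q",s["qpos"].round(0),"F",s["contact_force"].round(1))
print("shift",r.inv().apply(np.array(v[:3])-s["eef_pos"]).round(1))
if len(v)>3: print("turn",(r.inv()*R.from_euler('xyz',[180,v[4] if len(v)>4 else 0,v[3]],degrees=True)).as_rotvec(degrees=True).round(1))
```

```text
(no output)
```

Emit:
jog_arm(
  plan=[
    {"aperture":85, "xyz":[-16, -12, -8]},
    {"aperture":85, "xyz":[-32, -24, -12]},
    {"aperture":85, "xyz":[-32, -24, -12]},
    {"aperture":85, "xyz":[-32, -24, -12]},
    {"aperture":85, "xyz":[-32, -24, -12]},
    {"aperture":85, "xyz":[-32, -24, -12]},
    {"aperture":85, "xyz":[-32, -24, -8]},
    {"aperture":85, "xyz":[-32, -24, -8]},
    {"aperture":85, "xyz":[-32, -24, -8]},
    {"aperture":85, "xyz":[-32, -24, -8]},
    {"aperture":85, "xyz":[-32, -24, 0]},
    {"aperture":85, "xyz":[-32, -24, 0]},
  ],
)

```text
t: 1.3
eef_pos: [464.9, 243.0, 319.0]
eef_rot: [180.0, 0.0, 162.3]
contact_force: [1.9, -0.7, 0.1]
finger_gap: 84.9
grasp_force: 0.0
```

```bash
python3 t.py 380 -114 330 2
```

```text
t 1.3 pos [464.9 243.  319. ] rot [180.    0.  162.3] q [-19.  10. -13. 100.   2.  71.  40.] F [ 1.9 -0.7  0.1]
shift [ -27.6 -365.9  -11. ]
turn [  0.   -0.  160.3]
```

```bash
python3 t.py 430 -115 330 182
```

```text
t 1.3 pos [464.9 243.  319. ] rot [180.    0.  162.3] q [-19.  10. -13. 100.   2.  71.  40.] F [ 1.9 -0.7  0.1]
shift [ -75.5 -351.6  -11. ]
turn [  0.    0.  -19.7]
```

Emit:
jog_arm(
  plan=[
    {"aperture":85, "xyz":[0, -16, 0]},
    {"aperture":85, "xyz":[0, -32, 0]},
    {"aperture":85, "xyz":[-4, -36, 0]},
    {"aperture":85, "xyz":[-4, -36, 0]},
    {"aperture":85, "xyz":[-8, -36, 0]},
    {"aperture":85, "xyz":[-8, -36, 0]},
    {"aperture":85, "xyz":[-8, -36, 0]},
    {"aperture":85, "xyz":[-8, -36, 0]},
    {"aperture":85, "xyz":[-8, -36, 0]},
    {"aperture":85, "xyz":[-8, -32, 0]},
    {"aperture":85, "xyz":[-8, -20, 0]},
  ],
)

```text
t: 2.4
eef_pos: [417.0, -112.3, 318.7]
eef_rot: [-180.0, -0.0, 162.2]
contact_force: [0.1, 0.1, 0.3]
finger_gap: 84.9
grasp_force: 0.0
```

```bash
python3 t.py 430 -115 330 182
```

```text
t 2.4 pos [ 417.  -112.3  318.7] rot [-180.    -0.   162.2] q [  4.  -1.   7. 112.   0.  70.  83.] F [0.1 0.1 0.3]
shift [-13.2   1.4 -11.3]
turn [ -0.   -0.  -19.8]
```

Emit:
jog_arm(
  plan=[
    {"aperture":85, "r":[0, 0, -7]},
    {"aperture":85, "r":[0, 0, -7]},
    {"aperture":85, "r":[0, 0, -6]},
    {"aperture":85},
  ],
)

```text
t: 2.8
eef_pos: [417.8, -109.7, 318.5]
eef_rot: [180.0, -0.0, -177.6]
contact_force: [0.4, 0.0, 0.8]
finger_gap: 84.6
grasp_force: 0.0
```

```bash
python3 t.py 451 -115 220 182
```

Run:
```python
from h import *
from rig import eyes
f=eyes.grab_frame("wrist"); cv2.imwrite("pics/w1.png",f["img"]); np.savez("pics/w1.npz",**f)
print(f["xyz"],f["attitude"],blobs(mask(f,(3,140,100),(18,255,255)),100))
```

```text
t 2.8 pos [ 417.8 -109.7  318.5] rot [ 180.    -0.  -177.6] q [  4.  -1.   7. 112.   0.  70. 103.] F [0.4 0.  0.8]
shift [-33.   -6.7  98.5]
turn [ 0.  -0.   0.4]
[ 351.63788441 -114.05530393  472.93293896] [-1.52212884e+01 -4.06196991e-02  9.23942434e+01] [(array([310.06, 223.87]), array([301, 207,  18,  38, 575], dtype=int32)), (array([ 66.58, 280.4 ]), array([ 24, 270,  86,  22, 876], dtype=int32)), (array([117.53, 286.11]), array([110, 279,  17,  15, 166], dtype=int32)), (array([ 52.37, 299.18]), array([ 27, 291,  52,  18, 500], dtype=int32))]
```

View pics/w1.png

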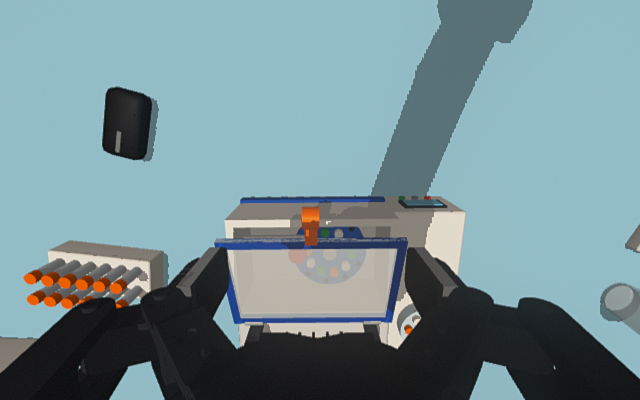

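The wrist view shows the grip's disc at about (310.5,215), the guard's front rim at row 241 from x 217 to 407, and the fingers straddling it with free space beside. Refining with three views.

Run:
```python
from h import *
S,T,W=load("scene0"),load("top0"),load("w1")
m=mask(W,(3,140,100),(18,255,255))
for r in range(205,248,3): c=np.flatnonzero(m[r,290:340]); print(r,(c[0]+290,c[-1]+290) if len(c) else None,end=' ')
g=tri((S,(278.4,164.7)),(T,(353.6,213.5)),(W,(310.2,215))); print(g)
g2=tri((T,(353.6,213.5)),(W,(310.2,215)));print(g2)
for f in(S,T,W):print(proj(f,g[0]))
for n,p,q in(("F-",(217,242),(387.2,204.8)),("F+",(407,240),(320.2,205.3))):print(n,tri((W,p),(T,q)))
```

```text
205 None 208 (np.int64(302), np.int64(318)) 211 (np.int64(302), np.int64(318)) 214 (np.int64(301), np.int64(318)) 217 (np.int64(301), np.int64(318)) 220 (np.int64(302), np.int64(318)) 223 (np.int64(302), np.int64(318)) 226 (np.int64(302), np.int64(318)) 229 (np.int64(304), np.int64(317)) 232 (np.int64(305), np.int64(316)) 235 (np.int64(305), np.int64(316)) 238 (np.int64(305), np.int64(316)) 241 (np.int64(305), np.int64(316)) 244 (np.int64(305), np.int64(316)) 247 None (array([ 451.60367876, -116.42558691,  168.97443788]), np.float64(2.683944065392891))
(array([ 455.53156229, -117.44180639,  150.37412763]), np.float64(0.8097750555895139))
[278.31217369 164.95339173]
[353.52560256 214.35900704]
[310.21349759 217.06286346]
F- (array([ 485.60463952, -220.28200648,  165.45685319]), np.float64(1.3911669087196425))
F+ (array([475.27127732, -10.55218644, 169.04798627]), np.float64(2.0776859641129644))
```

```bash
python3 t.py 451.5 -116.3 161
```

```text
t 2.85 pos [ 417.9 -109.8  318.6] rot [ 180.    -0.  -177.8] q [  4.  -1.   7. 112.   0.  70. 103.] F [0.4 0.4 0. ]
shift [-33.4  -7.9 157.6]
```

Emit:
jog_arm(
  plan=[
    {"aperture":85, "xyz":[-12, -2, 16]},
    {"aperture":85, "xyz":[-12, -2, 30]},
    {"aperture":85, "xyz":[-10, -2, 30]},
    {"aperture":85, "xyz":[0, 0, 30]},
    {"aperture":85, "xyz":[0, 0, 24]},
    {"aperture":85, "xyz":[0, 0, 12]},
    {"aperture":85},
  ],
)

```text
t: 3.55
eef_pos: [451.1, -114.4, 175.4]
eef_rot: [180.0, -0.2, -177.8]
contact_force: [-0.9, 0.6, 0.2]
finger_gap: 85.1
grasp_force: 0.0
```

```bash
python3 t.py 451.5 -116.3 161
```

Run:
```python
from h import *
from rig import eyes
f=eyes.grab_frame("wrist"); np.savez("pics/w2.npz",**f)
m=mask(f,(3,140,100),(18,255,255)); print(blobs(m,200)); 
for r in range(150,330,6):
  c=np.flatnonzero(m[r,250:390]);
  if len(c): print(r,c[0]+250,c[-1]+250,end='; ')
cv2.imwrite("pics/w2.png",f["img"])
print(proj(f,(451.5,-116.3,170)))
```

```text
t 3.55 pos [ 451.1 -114.4  175.4] rot [ 180.    -0.2 -177.8] q [  4.  11.   8. 118.  -2.  51. 105.] F [-0.9  0.6  0.2]
shift [-0.4 -1.9 14.4]
[(array([315.59, 251.81]), array([ 299,  221,   34,   68, 2029], dtype=int32)), (array([ 17.07, 335.52]), array([  0, 323,  37,  26, 630], dtype=int32))]
222 300 331; 228 299 332; 234 299 332; 240 299 332; 246 299 332; 252 299 332; 258 299 332; 264 304 375; 270 304 377; 276 305 327; 282 305 327; 288 305 327; [315.76853515 240.33605908]
```

View pics/w2.png

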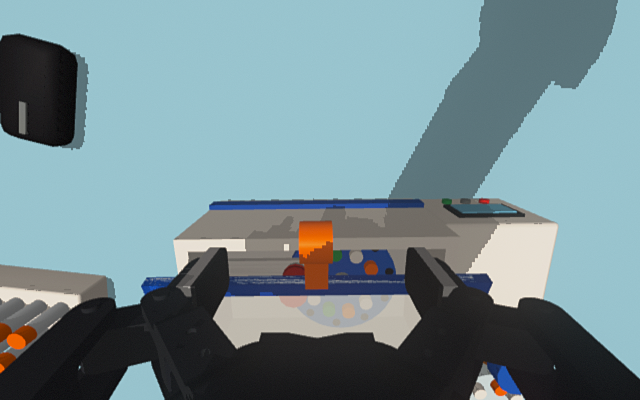

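The disc is at (315.7,241), against a predicted (315.8,240.3), and is centred between the fingertips at x 228 and 407. Descending the last 14 mm and closing.

Emit:
jog_arm(
  plan=[
    {"aperture":85, "xyz":[0, -1, 8]},
    {"aperture":85, "xyz":[0, -1, 6]},
    {"aperture":40},
    {"aperture":18},
    {"aperture":10},
    {"aperture":10},
    {"aperture":10},
    {"aperture":10},
  ],
)

```text
t: 4.4
eef_pos: [452.4, -115.0, 162.9]
eef_rot: [179.9, -0.0, -177.6]
contact_force: [-1.1, 6.2, 1.4]
finger_gap: 16.1
grasp_force: 59.9
```

```bash
python3 t.py 451.5 -116.3 161
```

```text
t 4.4 pos [ 452.4 -115.   162.9] rot [ 179.9   -0.  -177.6] q [  4.  12.   7. 118.  -2.  49. 106.] F [-1.1  6.2  1.4]
shift [ 1.  -1.2  1.9]
```

Run:
```python
import numpy as np
a=np.radians(np.r_[16.3,18.3:64:4, 66:98.1:4]); 
for x in zip(np.degrees(a[1:]).round(1),-172*np.diff(-np.cos(a)),-172*np.diff(np.sin(a))): print(*[round(float(v),1) for v in x])
```

```text
18.3 -1.8 -5.7
22.3 -4.2 -11.3
26.3 -4.9 -10.9
30.3 -5.7 -10.6
34.3 -6.4 -10.1
38.3 -7.1 -9.7
42.3 -7.8 -9.2
46.3 -8.4 -8.6
50.3 -9.0 -8.0
54.3 -9.5 -7.3
58.3 -10.0 -6.7
62.3 -10.4 -5.9
66.0 -10.0 -4.8
70.0 -11.1 -4.5
74.0 -11.4 -3.7
78.0 -11.6 -2.9
82.0 -11.8 -2.1
86.0 -11.9 -1.3
90.0 -12.0 -0.4
94.0 -12.0 0.4
98.0 -11.9 1.3
```

Emit:
jog_arm(
  plan=[
    {"aperture":10, "xyz":[-2, 0, -6]},
    {"aperture":10, "xyz":[-4, 0, -11]},
    {"aperture":10, "xyz":[-5, 0, -11]},
    {"aperture":10, "xyz":[-6, 0, -10.5]},
    {"aperture":10, "xyz":[-6.5, 0, -10]},
    {"aperture":10},
  ],
)

```text
t: 5.0
eef_pos: [478.5, -113.7, 212.1]
eef_rot: [179.9, 0.2, -177.6]
contact_force: [7.1, 5.9, -6.8]
finger_gap: 15.8
grasp_force: 59.2
```

```bash
python3 t.py 616 -109 124
```

```text
t 5.0 pos [ 478.5 -113.7  212.1] rot [ 179.9    0.2 -177.6] q [  4.  11.   7. 113.  -2.  56. 105.] F [ 7.1  5.9 -6.8]
shift [-137.3   -1.3   88.6]
```

Emit:
jog_arm(
  plan=[
    {"aperture":10, "xyz":[-7.5, 0, -9.5]},
    {"aperture":10, "xyz":[-8.5, 0, -9]},
    {"aperture":10, "xyz":[-9, 0, -8.5]},
    {"aperture":10, "xyz":[-9.5, 0, -8]},
    {"aperture":10, "xyz":[-9.5, 0, -7]},
    {"aperture":10, "xyz":[-10, 0, -6.5]},
    {"aperture":10, "xyz":[-10.5, 0, -6]},
    {"aperture":10},
  ],
)

```text
t: 5.8
eef_pos: [541.1, -110.5, 263.9]
eef_rot: [179.8, -0.1, -177.5]
contact_force: [5.1, 4.6, -11.1]
finger_gap: 14.8
grasp_force: 59.3
```

```bash
python3 t.py 616 -109 124
```

```text
t 5.8 pos [ 541.1 -110.5  263.9] rot [ 1.798e+02 -1.000e-01 -1.775e+02] q [  3.  14.   7. 101.  -2.  65. 103.] F [  5.1   4.6 -11.1]
shift [-75.1  -2.1 139.8]
```

Run:
```python
from h import *
from rig import eyes
from scipy.optimize import least_squares
P=np.array([[452.4,162.9],[478.5,212.1],[541.1,263.9]])
print(least_squares(lambda v:np.hypot(v[0]-P[:,0],P[:,1]+v[1]-124)-172,[616,8]).x)
f=eyes.grab_frame("wrist"); np.savez("pics/w3.npz",**f);cv2.imwrite("pics/w3.png",f["img"])
S=eyes.grab_frame("scene"); np.savez("pics/s3.npz",**S);cv2.imwrite("pics/s3.png",np.hstack([f["img"][150:400,200:440],cv2.resize(S["img"][110:260,210:370],(400,375))[:250]]))
```

```text
[615.83481327  15.11528731]
```

View pics/s3.png

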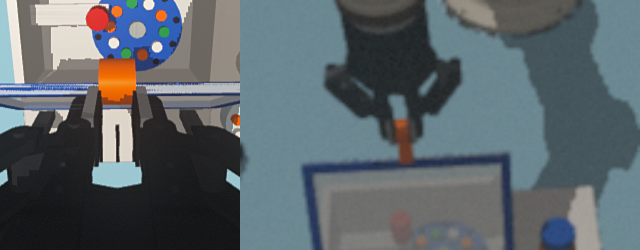

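The wrist crop shows the disc at about (317,230), sitting slightly on the robot side of the pads, and still held. The scene crop confirms the fingers on the grip. I'll compute the guard angle and the disc centre from the rim.

Run:
```python
from h import *
W,S=load("w3"),load("s3")
def ang(f,p,r,h=(616,124)):
    o,d=ray(f,p); t=np.linspace(300,2500,200000); X=o[0]+t*d[0]-h[0];Z=o[2]+t*d[2]-h[1]
    e=np.hypot(X,Z)-r; i=np.flatnonzero(np.diff(np.sign(e))); return [float(np.degrees(np.arctan2(Z[k],-X[k])).round(1)) for k in i]
print("scene front edge",ang(S,(276.6,174),142))
m=mask(W,(3,140,100),(18,255,255)); 
for r in range(200,265,4):
  c=np.flatnonzero(m[r,280:360]);
  if len(c): print(r,c[0]+280,c[-1]+280,end='; ')
for a in (54,58,62,66):
  b=np.radians(a); print(a,proj(W,(616-172*np.cos(b),-113,124+172*np.sin(b))).round(1),proj(W,(541,-111,272)).round(1))
```

```text
scene front edge [63.1, 15.5]
200 339 345; 204 337 346; 208 308 345; 212 299 334; 216 299 335; 220 299 334; 224 298 335; 228 298 335; 232 299 335; 236 298 335; 240 298 335; 244 301 332; 248 302 331; 252 302 331; 54 [316.8 197.6] [318.5 249.3]
58 [316.  219.1] [318.5 249.3]
62 [315.2 241.9] [318.5 249.3]
66 [314.3 265.7] [318.5 249.3]
```

Emit:
jog_arm(
  plan=[
    {"aperture":10, "xyz":[-7.5, 0, -3.8]},
    {"aperture":10, "xyz":[-8, 0, -3.4]},
    {"aperture":10, "xyz":[-8, 0, -3]},
    {"aperture":10, "xyz":[-8, 0, -2.5]},
    {"aperture":10, "xyz":[-8.5, 0, -2]},
    {"aperture":10, "xyz":[-8.5, 0, -1.6]},
    {"aperture":10, "xyz":[-8.5, 0, -1]},
    {"aperture":10},
  ],
)

```text
t: 6.7
eef_pos: [596.6, -107.8, 280.7]
eef_rot: [179.8, -0.3, -177.6]
contact_force: [1.9, 6.0, -8.4]
finger_gap: 14.3
grasp_force: 58.5
```

```bash
python3 t.py 616 -109 124
```

Run:
```python
from h import *
from rig import eyes
f=eyes.grab_frame("wrist"); np.savez("pics/w4.npz",**f);cv2.imwrite("pics/w4.png",f["img"])
m=mask(f,(3,140,100),(18,255,255)); 
for r in range(180,300,6):
  c=np.flatnonzero(m[r,290:350]);
  if len(c): print(r,c[0]+290,c[-1]+290,end='; ')
S=eyes.grab_frame("scene"); np.savez("pics/s4.npz",**S)
b=mask(S,(105,130,40),(130,255,255))[120:230,225:325]; print([ (c+[225,120],s) for c,s in blobs(b,15)])
```

```text
t 6.7 pos [ 596.6 -107.8  280.7] rot [ 179.8   -0.3 -177.6] q [  2.  20.   7.  92.  -3.  69. 102.] F [ 1.9  6.  -8.4]
shift [-20.2  -2.6 156.6]
204 299 335; 210 298 335; 216 298 335; 222 298 335; 228 298 336; 234 298 336; 240 298 335; 246 302 331; [(array([238.  , 186.88]), array([ 9, 66, 10,  5, 16], dtype=int32))]
```

Emit:
jog_arm(
  plan=[
    {"aperture":10, "xyz":[-6, 0, -0.5]},
    {"aperture":10, "xyz":[-6, 0, -0.3]},
    {"aperture":10, "xyz":[-6, 0, 0]},
    {"aperture":10, "xyz":[-6, 0, 0]},
    {"aperture":10, "xyz":[-5, 0, 0]},
    {"aperture":10, "xyz":[-4, 0, 0.3]},
    {"aperture":10},
  ],
)

```text
t: 7.5
eef_pos: [629.1, -106.1, 282.1]
eef_rot: [179.8, -0.3, -177.5]
contact_force: [-0.9, 5.9, -3.1]
finger_gap: 14.0
grasp_force: 59.9
```

```bash
python3 t.py 616 -109 124
```

```text
t 7.5 pos [ 629.1 -106.1  282.1] rot [ 179.8   -0.3 -177.5] q [  2.  23.   7.  87.  -3.  71. 102.] F [-0.9  5.9 -3.1]
shift [ 12.5  -3.  158.1]
```

Emit:
jog_arm(
  plan=[
    {"aperture":10, "xyz":[-3, 0, 0.3]},
    {"aperture":10, "xyz":[-3, 0, 0.3]},
    {"aperture":10, "xyz":[-3, 0, 0.3]},
    {"aperture":10},
  ],
)

```text
t: 7.9
eef_pos: [638.1, -105.8, 281.1]
eef_rot: [179.7, -0.3, -177.6]
contact_force: [-1.2, 7.7, -3.0]
finger_gap: 13.2
grasp_force: 58.6
```

```bash
python3 t.py 616 -109 124
```

```text
t 7.9 pos [ 638.1 -105.8  281.1] rot [ 179.7   -0.3 -177.6] q [  2.  24.   7.  86.  -3.  71. 102.] F [-1.2  7.7 -3. ]
shift [ 21.5  -2.9 157.2]
```

Emit:
jog_arm(
  plan=[
    {"aperture":10, "xyz":[-3, 0, 0.3]},
    {"aperture":10, "xyz":[-3, 0, 0.3]},
    {"aperture":10},
  ],
)

```text
t: 8.2
eef_pos: [644.0, -105.5, 280.5]
eef_rot: [179.7, -0.3, -177.6]
contact_force: [-2.6, 6.2, -2.4]
finger_gap: 13.0
grasp_force: 58.7
```

```bash
python3 t.py 616 -109 124
```

Run:
```python
from h import *
from rig import eyes
f=eyes.grab_frame("wrist"); np.savez("pics/w5.npz",**f)
S=eyes.grab_frame("scene");np.savez("pics/s5.npz",**S)
T=eyes.grab_frame("top");np.savez("pics/t5.npz",**T)
cv2.imwrite("pics/c5.png",np.hstack([cv2.resize(f["img"][150:350,220:420],(300,300)),cv2.resize(S["img"][90:250,220:380],(300,300),interpolation=2)]))
```

```text
t 8.2 pos [ 644.  -105.5  280.5] rot [ 179.7   -0.3 -177.6] q [  2.  25.   7.  85.  -3.  71. 102.] F [-2.6  6.2 -2.4]
shift [ 27.4  -3.  156.6]
```

View pics/c5.png

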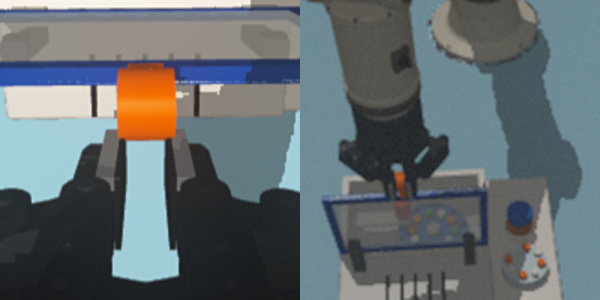

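The wrist crop shows the pads holding only the disc's far edge (disc at image ≈(318,218)). The scene crop shows the guard nearly upright, with its top edge from (308,195) to (486,190) in the crop. Computing its angle.

Run:
```python
from h import *
W,S=load("w5"),load("s5")
def ang(f,p,r,h=(616,124)):
    o,d=ray(f,p); t=np.linspace(100,2500,200000); X=o[0]+t*d[0]-h[0];Z=o[2]+t*d[2]-h[1]
    e=np.hypot(X,Z)-r; i=np.flatnonzero(np.diff(np.sign(e))); return [float(np.degrees(np.arctan2(Z[k],-X[k])).round(1)) for k in i]
c=220+102/1.875*2; 
for v in (193,196,199): print("S edge",ang(S,(220+400/3/1.0*0.5333*1.5-0,90+v*160/300),142))
for v in (60,65,70): print("W rim",ang(W,(310,150+v/1.5),142))
for v in (97,102,107): print("W disc",ang(W,(318,150+v/1.5),172))
print(proj(W,(644,-105.5,288.5)))
```

```text
S edge [94.0, -20.8]
S edge [95.8, -23.1]
S edge [97.6, -25.3]
W rim [90.3, -115.9]
W rim [91.1, -117.9]
W rim [92.0, -120.0]
W disc [92.1, -127.0]
W disc [92.7, -128.9]
W disc [93.3, -130.7]
[319.40778836 249.41094285]
```

The pads have slid to the disc's far edge and the guard is at about 93–95°. I'll regrip it centred.

Emit:
jog_arm(
  plan=[
    {"aperture":60},
    {"aperture":60},
    {"aperture":60},
    {"aperture":60, "xyz":[6, 0, -3]},
    {"aperture":60, "xyz":[8, 0, -3]},
    {"aperture":60, "xyz":[6, 0, -2]},
    {"aperture":60},
  ],
)

```text
t: 9.05
eef_pos: [624.7, -110.5, 291.2]
eef_rot: [-180.0, 0.1, -177.7]
contact_force: [0.8, -0.3, -0.5]
finger_gap: 59.8
grasp_force: 0.0
```

```bash
python3 t.py 624 -108 288
```

Run:
```python
from h import *
from rig import eyes
f=eyes.grab_frame("wrist"); np.savez("pics/w6.npz",**f)
m=mask(f,(3,140,100),(18,255,255)); 
for r in range(180,330,6):
  c=np.flatnonzero(m[r,270:370]);
  if len(c): print(r,c[0]+270,c[-1]+270,end='; ')
for a in (88,90,92,94,96,98):
  b=np.radians(a); print(a,proj(f,(616-172*np.cos(b),-108,124+172*np.sin(b))).round(1))
```

```text
t 9.05 pos [ 624.7 -110.5  291.2] rot [-1.800e+02  1.000e-01 -1.777e+02] q [  2.  22.   7.  87.  -3.  71. 102.] F [ 0.8 -0.3 -0.5]
shift [0.6 2.5 3.2]
222 313 334; 228 308 341; 234 308 342; 240 308 342; 246 308 342; 252 308 342; 258 308 342; 264 309 342; 88 [325.  221.6]
90 [324.5 232.3]
92 [324.  242.6]
94 [323.5 252.5]
96 [323. 262.]
98 [322.5 271. ]
```

Emit:
jog_arm(
  plan=[
    {"aperture":60, "xyz":[0, 2, 2]},
    {"aperture":30},
    {"aperture":10},
    {"aperture":10},
    {"aperture":10},
    {"aperture":10},
    {"aperture":10},
  ],
)

```text
t: 9.8
eef_pos: [625.5, -106.3, 288.3]
eef_rot: [179.9, 0.0, -177.6]
contact_force: [0.2, 4.7, 1.6]
finger_gap: 15.7
grasp_force: 58.9
```

Emit:
jog_arm(
  plan=[
    {"aperture":10, "xyz":[-2, 0, 0]},
    {"aperture":10, "xyz":[-3, 0, 0]},
    {"aperture":10, "xyz":[-3, 0, 0.3]},
    {"aperture":10, "xyz":[-3, 0, 0.3]},
    {"aperture":10},
  ],
)

```text
t: 10.3
eef_pos: [635.9, -105.7, 287.4]
eef_rot: [179.9, -0.1, -177.6]
contact_force: [-1.5, 5.9, 2.6]
finger_gap: 16.0
grasp_force: 59.0
```

Emit:
jog_arm(
  plan=[
    {"aperture":10, "xyz":[-2, 0, 0.3]},
    {"aperture":10, "xyz":[-2, 0, 0.3]},
    {"aperture":10, "xyz":[-2, 0, 0.3]},
    {"aperture":10},
  ],
)

```text
t: 10.7
eef_pos: [638.7, -105.6, 287.0]
eef_rot: [179.8, -0.5, -177.6]
contact_force: [-12.6, 6.1, 10.8]
finger_gap: 15.5
grasp_force: 59.8
```

Run:
```python
from h import *
from rig import eyes
f=eyes.grab_frame("wrist"); np.savez("pics/w7.npz",**f)
m=mask(f,(3,140,100),(18,255,255)); 
for r in range(180,330,6):
  c=np.flatnonzero(m[r,280:350]);
  if len(c): print(r,c[0]+280,c[-1]+280,end='; ')
for a in (92,94,96,98):
  b=np.radians(a); print(a,proj(f,(616-172*np.cos(b),-108,124+172*np.sin(b))).round(1))
```

```text
216 306 327; 222 306 327; 228 300 334; 234 300 334; 240 301 332; 246 301 332; 252 301 332; 258 301 332; 264 302 331; 92 [316.1 220. ]
94 [315.6 230.8]
96 [315.2 241. ]
98 [314.7 250.9]
```

The tool now sees a 12.6 N reaction, so the guard is on its stop (the tool is at the expected x of about 638). Releasing, going straight up, and checking the angle.

Emit:
jog_arm(
  plan=[
    {"aperture":10, "xyz":[1.5, 0, 0]},
    {"aperture":60},
    {"aperture":60},
    {"aperture":60},
    {"aperture":60, "xyz":[0, 0, -10]},
    {"aperture":60, "xyz":[0, 0, -25]},
    {"aperture":60, "xyz":[0, 0, -25]},
    {"aperture":60, "xyz":[20, 0, -10]},
    {"aperture":60, "xyz":[35, 0, 0]},
    {"aperture":60, "xyz":[35, 0, 0]},
    {"aperture":60, "xyz":[30, 0, 0]},
    {"aperture":60},
  ],
)

```text
t: 11.95
eef_pos: [518.0, -113.6, 358.2]
eef_rot: [-180.0, 0.0, -177.8]
contact_force: [0.8, -1.0, -0.1]
finger_gap: 60.2
grasp_force: 0.0
```

```bash
python3 t.py 525 -132.5 200
```

Run:
```python
from h import *
from rig import eyes
for n in("wrist","scene","top"):
    f=eyes.grab_frame(n); np.savez(f"pics/{n}8.npz",**f); cv2.imwrite(f"pics/{n}8.png",f["img"])
    m=mask(f,(0,150,90),(4,255,255))|mask(f,(174,150,90),(180,255,255)); print(n,blobs(m,10))
    if n!="wrist": print(proj(f,(524.7,-132,114)))
W=load("wrist8");S=load("scene8")
cv2.imwrite("pics/c8.png",np.hstack([W["img"],cv2.copyMakeBorder(S["img"][90:250,220:380],0,240,0,0,0)]))
```

```text
t 11.95 pos [ 518.  -113.6  358.2] rot [-180.     0.  -177.8] q [  3.   8.   8.  96.  -1.  76. 103.] F [ 0.8 -1.  -0.1]
shift [ -6.2 -19.1 158.2]
wrist [(array([303.83, 174.16]), array([296, 165,  17,  19, 247], dtype=int32))]
scene []
[273.47232616 197.00972081]
top []
[357.25318052 193.33072458]
```

View pics/c8.png

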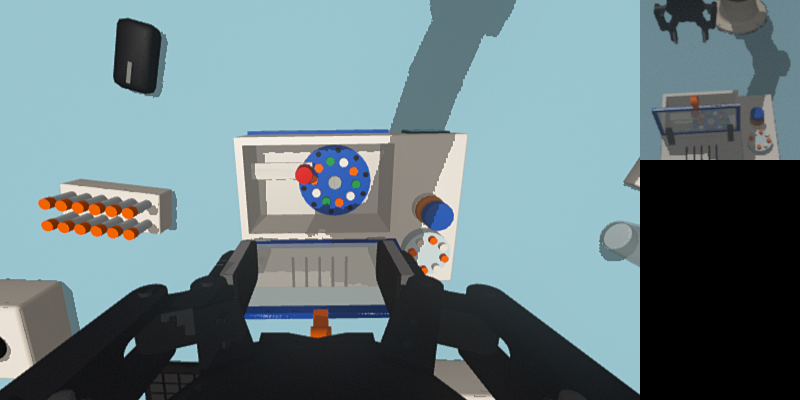

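Wrist view: the guard stands open (rim at row 312, grip at (320,322)). The red knob is at (304,174), its arm runs to the left wall, and the well is free. I'll check the guard angle and step down for a second view.

Run:
```python
from h import *
W=load("wrist8")
for a in (92,95,97.4,100):
  b=np.radians(a); print(a,proj(W,(616-142*np.cos(b),-108,124+142*np.sin(b))).round(1),proj(W,(616-172*np.cos(b),-108,124+172*np.sin(b))).round(1))
print(plane(W,(303.8,173.5),114))
```

```text
92 [319.9 305.3] [320.2 327.5]
95 [319.6 311.8] [319.8 335.9]
97.4 [319.3 316.7] [319.5 342.2]
100 [319.1 321.7] [319.1 348.6]
[ 521.58553578 -132.2423796   114.        ]
```

Emit:
jog_arm(
  plan=[
    {"aperture":50, "xyz":[-2, -6, 15]},
    {"aperture":50, "xyz":[-2, -6, 25]},
    {"aperture":50, "xyz":[-2, -6, 25]},
    {"aperture":50, "xyz":[0, 0, 25]},
    {"aperture":50, "xyz":[0, 0, 15]},
    {"aperture":50, "xyz":[0, 0, 5]},
    {"aperture":50},
  ],
)

```text
t: 12.8
eef_pos: [528.1, -129.7, 245.9]
eef_rot: [180.0, -0.1, -177.7]
contact_force: [0.4, 0.5, 0.6]
finger_gap: 49.9
grasp_force: 0.0
```

```bash
python3 t.py 525 -132.5 150
```

Run:
```python
from h import *
from rig import eyes
W=load("wrist8")
f=eyes.grab_frame("wrist"); np.savez("pics/w9.npz",**f); cv2.imwrite("pics/w9.png",f["img"])
m=mask(f,(0,150,90),(4,255,255))|mask(f,(174,150,90),(180,255,255)); print(blobs(m,30))
```

```text
t 12.8 pos [ 528.1 -129.7  245.9] rot [ 1.800e+02 -1.000e-01 -1.777e+02] q [  4.  15.   8. 103.  -2.  62. 105.] F [0.4 0.5 0.6]
shift [ 3.  -2.6 95.9]
[(array([315.3, 184.2]), array([304, 171,  24,  27, 494], dtype=int32))]
```

View pics/w9.png

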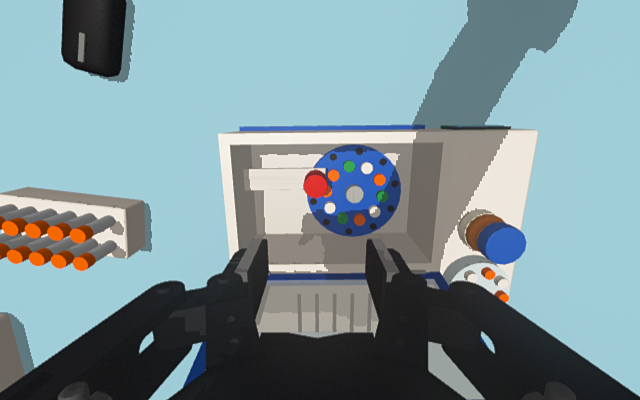

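Wrist view: the knob's top is at about (315.5,186), just ahead of the fingertips. The fingers at 50 mm opening are centred near column 317 and the well around the knob is free.

Run:
```python
from h import *
A,B=load("wrist8"),load("w9");T=load("top0");S=load("scene0")
pa,pb=(304.3,175.7),(315.7,186)
print(tri((A,pa),(B,pb)),plane(A,pa,114),plane(B,pb,114), plane(T,(357.3,193.8),114),plane(S,(230+127/2.857,150+140/2.857),114))
```

```bash
python3 t.py 525 -132.5 150
```

```text
(array([ 528.24696792, -132.10610943,   93.16415515]), np.float64(0.17535994996187845)) [ 524.57643941 -131.4846423   114.        ] [ 523.62163417 -132.13351703  114.        ] [ 523.16946539 -132.17904392  114.        ] [ 531.8014154  -128.84103049  114.        ]
t 12.85 pos [ 528.5 -129.9  246.9] rot [-180.     0.  -177.7] q [  4.  14.   8. 103.  -2.  62. 105.] F [ 0.7  0.1 -0.7]
shift [ 3.6 -2.4 96.9]
```

Emit:
jog_arm(
  plan=[
    {"aperture":50, "xyz":[2, -1, 15]},
    {"aperture":50, "xyz":[2, -1, 25]},
    {"aperture":50, "xyz":[0, 0, 25]},
    {"aperture":50, "xyz":[0, 0, 20]},
    {"aperture":50, "xyz":[0, 0, 10]},
    {"aperture":50},
  ],
)

```text
t: 13.45
eef_pos: [523.6, -131.9, 151.3]
eef_rot: [180.0, -0.1, -177.7]
contact_force: [0.2, -0.6, 1.3]
finger_gap: 50.1
grasp_force: 0.0
```

```bash
python3 t.py 524.3 -132.2 97
```

Run:
```python
from h import *
from rig import eyes
f=eyes.grab_frame("wrist"); np.savez("pics/w10.npz",**f)
m=mask(f,(0,150,90),(4,255,255))|mask(f,(174,150,90),(180,255,255)); print(blobs(m,30),proj(f,(524.3,-132.2,114)),proj(f,(524.3,-132.2,97)))
```

```text
t 13.45 pos [ 523.6 -131.9  151.3] rot [ 1.800e+02 -1.000e-01 -1.777e+02] q [  5.  20.   8. 109.  -3.  51. 107.] F [ 0.2 -0.6  1.3]
shift [-0.7 -0.3 54.3]
[(array([317.46, 217.05]), array([ 301,  196,   35,   42, 1121], dtype=int32))] [318.23578351 222.65403129] [318.09535773 215.03383399]
```

Emit:
jog_arm(
  plan=[
    {"aperture":50, "xyz":[0, 0, 12]},
    {"aperture":50, "xyz":[0, 0, 16]},
    {"aperture":50, "xyz":[0, 0, 14]},
    {"aperture":50, "xyz":[0, 0, 8]},
    {"aperture":50, "xyz":[0, 0, 4]},
    {"aperture":50},
  ],
)

```text
t: 14.1
eef_pos: [523.5, -132.0, 97.2]
eef_rot: [180.0, -0.0, -177.7]
contact_force: [0.0, 0.3, 0.1]
finger_gap: 50.1
grasp_force: 0.0
```

Emit:
jog_arm(
  plan=[
    {"aperture":24},
    {"aperture":15},
    {"aperture":15},
    {"aperture":15},
    {"aperture":15},
  ],
)

```text
t: 14.6
eef_pos: [524.3, -131.4, 98.7]
eef_rot: [180.0, 0.1, -177.7]
contact_force: [-1.6, 2.4, 4.9]
finger_gap: 19.0
grasp_force: 58.5
```

Emit:
jog_arm(
  plan=[
    {"aperture":15, "xyz":[0, 0, -2]},
    {"aperture":15, "xyz":[0, 0, -3]},
    {"aperture":15, "xyz":[0, 0, -3]},
    {"aperture":15},
  ],
)

```text
t: 15.0
eef_pos: [524.0, -131.4, 105.7]
eef_rot: [180.0, 0.0, -177.7]
contact_force: [2.9, 3.7, -8.0]
finger_gap: 19.0
grasp_force: 58.9
```

Run:
```python
from h import *
from rig import eyes
f=eyes.grab_frame("wrist"); np.savez("pics/w11.npz",**f); cv2.imwrite("pics/w11.png",f["img"][130:400,170:470])
m=mask(f,(0,150,90),(4,255,255))|mask(f,(174,150,90),(180,255,255)); print(blobs(m,30))
```

```text
[(array([316.77, 244.94]), array([ 297,  214,   41,   61, 1933], dtype=int32))]
```

View pics/w11.png

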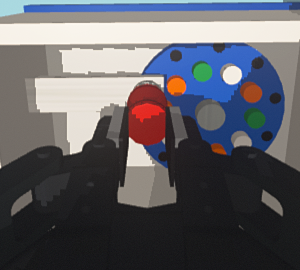

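The knob sits centred between the pads at crop (147,115). The pull is −8 N after 7 mm, which matches the spring, so I'm carrying on up to the stop.

Emit:
jog_arm(
  plan=[
    {"aperture":15, "xyz":[0, 0, -3]},
    {"aperture":15, "xyz":[0, 0, -3]},
    {"aperture":15, "xyz":[0, 0, -2]},
    {"aperture":15},
  ],
)

```text
t: 15.45
eef_pos: [524.0, -131.4, 113.4]
eef_rot: [180.0, 0.0, -177.7]
contact_force: [5.2, 3.0, -11.4]
finger_gap: 18.8
grasp_force: 58.9
```

Emit:
jog_arm(
  plan=[
    {"aperture":15, "xyz":[0, 0, -1.5]},
    {"aperture":15, "xyz":[0, 0, -1]},
    {"aperture":15},
  ],
)

```text
t: 15.75
eef_pos: [523.9, -131.4, 115.1]
eef_rot: [180.0, 0.0, -177.7]
contact_force: [6.7, 2.6, -14.8]
finger_gap: 18.8
grasp_force: 59.6
```

Emit:
jog_arm(
  plan=[
    {"aperture":15, "xyz":[0, 0, -1]},
    {"aperture":15, "xyz":[0, 0, -0.5]},
    {"aperture":15},
  ],
)

```text
t: 16.05
eef_pos: [523.8, -131.4, 115.3]
eef_rot: [180.0, -0.0, -177.7]
contact_force: [10.9, 2.2, -25.7]
finger_gap: 18.9
grasp_force: 59.6
```

The knob is on its inner stop: the force jumped to 26 N and the tool stopped rising. I'll ease off slightly, hold, and check the guard and the hold.

Emit:
jog_arm(
  plan=[
    {"aperture":15, "xyz":[0, 0, 0.5]},
    {"aperture":15},
    {"aperture":15},
    {"aperture":15},
    {"aperture":15},
    {"aperture":15},
    {"aperture":15},
    {"aperture":15},
    {"aperture":15},
    {"aperture":15},
    {"aperture":15},
    {"aperture":15},
  ],
)

```text
t: 17.25
eef_pos: [523.8, -131.4, 115.2]
eef_rot: [180.0, -0.0, -177.7]
contact_force: [8.5, 2.1, -21.7]
finger_gap: 18.3
grasp_force: 60.5
```

Run:
```python
from h import *
from rig import eyes
A=load("scene8"); B=eyes.grab_frame("scene"); 
for f in(A,B): 
    m=mask(f,(3,140,100),(18,255,255)); k=np.zeros_like(m);k[110:200,250:310]=255; print(blobs(m&k))
    b=mask(f,(105,130,40),(130,255,255));k[:]=0;k[140:225,228:322]=255;print(blobs(b&k,15))
```

```text
[(array([273.84, 190.02]), array([271, 186,   7,   9,  58], dtype=int32))]
[]
[(array([273.69, 189.76]), array([270, 186,   9,   9,  68], dtype=int32))]
[]
```

The guard hasn't moved (grip at the same pixel as after I released it), and the knob is held steady at its stop. Handing in.

```bash
python3 -c "
from rig import job; print(job.finish_job())"
```

```text
the job is handed in; nothing more can be done
None
```

I handed the job in at about 17 s: the guard is back on its stop and released, and the gripper is holding the red knob against its upper stop at about 60 N grip. The hand-in gave no verdict, and I did not check the bench items against their start positions, though the arm met no unexpected contact.

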